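# Scan the freezer box label

### The job

Lift the hand scanner off its charging pad, point it straight down at the middle of the label on the square freezer box and hold it still about six centimetres above the label for two seconds, with the long side of the scanner's head along the long side of the label. Do not scan the long box or push either box, and finish with the scanner standing on the middle of its charging pad again, let go.

Things in the scene. Friction and masses are not known exactly. Their poses are not given: they have to be found in the camera images.
- scanner_handle (a point): Grey hand scanner standing head down, 100 mm tall, about 180 g. Head: lowest 36 mm, 72 (x) by 46 mm (y), reading window in the middle of its flat underside, looking along -z. Above it a straight handle, 34 (x) by 30 mm (y), black sleeve. Point: on the axis in mid-handle, 72 mm above the underside, 28 below the top; grip here from above across y. z up, x along the head's long side; either way round is equal.
- square_box_label (a point): Middle of the paper barcode label (64 mm along its x by 30 mm along its y, black bars across) on top of the lid of the square freezer box. Loose plain grey cardboard box, about 350 g, 134 x 134 mm and 52 mm tall; the label is central on its flat top. x along the label's long side, z up.
- long_box_label (a point): Middle of the same kind of label on the other box, the long low one: 176 mm (x) by 86 mm (y), 36 mm tall, loose plain grey cardboard, about 350 g. Not to be scanned. The two boxes change places.
- pad_top (a point): Centre of the top face of the scanner's charging pad, a flat black plate without a rim, 120 mm (x) by 100 mm (y), 12 mm thick, fixed to the bench. z up. The scanner stands here, its underside on this face.
Things that resemble listed ones, but are neither listed nor needed, are in the scene too. There is more than one size of the part that bears scanner_handle; the job needs the middle-sized.

How it is judged (in metres and radians):
On the way:
1. scanner still for 1 s, square box label within 15 mm of its axis in x and y and 30 to 100 mm below its underside, tilt under 11 degrees, head and label long sides within 15 degrees (x of square_box_label in the frame of scanner_handle between -0.015 and 0.015 m and y of square_box_label in the frame of scanner_handle between -0.015 and 0.015 m and z of square_box_label in the frame of scanner_handle between -0.172 and -0.102 m and angle between scanner_handle's own z axis and vertical below 0.2 rad and angle between the x axis of scanner_handle and the x axis of square_box_label, either way round below 0.26 rad and linear speed of scanner below 0.03 m/s and angular speed of scanner below 0.2 rad/s), for 1 s.
At the end, for the whole second after the job is handed in: The scanner stands upright (within 6 degrees), at rest and released on its charging pad, its axis within 20 mm of the pad's centre; both boxes are within 15 mm of where they began (horizontal distance between scanner_handle and pad_top below 0.02 m and z of scanner_handle in the frame of pad_top between 0.065 and 0.078 m and angle between scanner_handle's own z axis and vertical below 0.1 rad and linear speed of scanner below 0.02 m/s and contact force between scanner and the fingers below 0.01 N and distance of each of square_box_label, long_box_label from where it was at the start of the episode below 0.015 m); the robot touches nothing.
It fails at once if a box is pushed more than 15 mm (distance of any of square_box_label, long_box_label from where it was at the start of the episode above 0.015 m).
It fails at once if the scanner is held still, aimed at the long box's label (same tolerances as the scan) (x of long_box_label in the frame of scanner_handle between -0.015 and 0.015 m and y of long_box_label in the frame of scanner_handle between -0.015 and 0.015 m and z of long_box_label in the frame of scanner_handle between -0.172 and -0.102 m and angle between scanner_handle's own z axis and vertical below 0.2 rad and angle between the x axis of scanner_handle and the x axis of long_box_label, either way round below 0.26 rad and linear speed of scanner below 0.03 m/s and angular speed of scanner below 0.2 rad/s).
It also fails if it takes over 51 s, if anything falls off the work surface, if the arm or the gripper's body presses on something with over 40 N, if the wrist force passes 120 N, or if a joint passes its speed limit or range.

### The arm

A 6-joint arm with a two-finger parallel gripper is mounted at the origin on the work surface. World frame = base frame: x ahead of the robot, y to its left, z up, the work surface at z = 0. Lengths are in mm, angles in rad, forces in N, time in s.
With the tool pointing down it reaches from about 250 to 850 mm from the base axis. Payload 12.5 kg.
Tool frame: the origin (TCP) lies midway between the tips of the shut fingers; the grasp point (between the pads) lies grip_depth behind it (grip_depth is the distance from the TCP to the grasp point, in mm); z points along the fingers, y is the line along which they close (so a half turn about z gives the same grasp; the last joint's range is limited). The gripper opens to 93 mm and grips with 3 to 60 N. Pads are 15 mm wide; open, the fingers measure 128 mm over their backs; the gripper's body (75 mm by 188 mm) begins 65 mm behind the grasp point.
Start: joints at [1.18, 0.351, 1.652, -0, 1.139, -0.085], TCP at [165.549, 524.479, 218.633] pointing down, gripper open.
Joint ranges: [-2.75, 2.75], [-0.79, 2.1], [0.01, 2.65], [-1.57, 4.71], [0.07, 3.14], [-2.87, 2.87]. Speed limits (rad/s): [2.22, 2.22, 2.79, 3.14, 3.14, 3.14].

### API

Orientations are given as a unit quaternion [w, x, y, z].
In Python, from cell import * gives the robot as it stands.
- The arm moves only by the tool move_arm, never from a script. Its argument "motion" is one flat list of numbers, 6 for each row, row after row: the shift along the tool's x, y, z in cm, then the turn, a rotation vector about the tool's x, y, z in rad. In form: [x, y, z, rx, ry, rz, x, y, z, rx, ry, rz, ...]. A call has 1 to 12 rows; each row shifts and turns the commanded pose from where the row before left it, along the tool's axes as they then stand; what a row does not reach is not made up. A row lasts 1/8 s, in which the tool goes at most 62.5 mm and 10.7 degrees, less where a joint would pass 70% of its speed; a pose out of reach is approached as far as the arm can. A call is refused whole if a number of a shift passes 6.25 or a number of a turn 0.188, either way. A call with a gripper value outside its range is refused whole. "grip" is the closure, from 0 (fully open) to 1 (shut), set as the call begins (left out, the last holds). The fingers move at their own pace and stop on an object; "newtons" is the grip in N (left out, the last holds). Time passes only in rows, so rows that do not move let the fingers close. It gives the time, the measured TCP pose, the force, the opening and the grip force at its end, in the units of the state.
- get_obs(): the state, without advancing time (a new reading comes with each control period).
- capture(name): name is "side" or "top"; returns the picture (420x560x3 uint8, blue, green, red); there is no depth.
- camera_model(name): a dict with "fx", "fy", "cx", "cy" (pixels), "dist_coeffs" ([k1, k2, p1, p2, k3] as OpenCV has them; the pictures are not rectified), "eye" and "rotation" of the camera in the world. Camera axes: x right, y up, looking along -z (the intrinsics and any distortion apply to the point x, -y, -z); pixel columns grow to the right and rows downward; lengths in mm; the calibration is good to about 2 mm. A picture is of the moment at which its call begins. camera_model takes no time and is no camera call.
- hand_in(): hands the job in; it is judged then, once.
The state is a dict: "time": time; "joint_pos": joint angles; "qd": joint speeds; "effort": joint torques, N m; "position": TCP position; "orientation": TCP orientation; "force": force on the tool from outside, world axes, zero at the start; "wrist_torque": the same for the moment, N m; "finger_gap": opening from 0.0 (shut) to 1.0 (fully open); "finger_force": force on a finger pad.
Only numpy, scipy, OpenCV 4.12 (cv2) and the standard library are available. Lean on these libraries where they do the work, as an engineer would, in place of code of your own. Each camera call takes 0.05 s, during which the arm holds its last target. There are 200 camera calls.

## Working session

There is one attempt and no reset: what is moved stays moved. The work goes in short steps, Python scripts to look and compute and a tool call to move; the robot and the scene stay as the last step left them, time stands still between calls to the robot, and variables do not carry over. Pictures are saved under pics/ and viewed, at most 10 in all, crops included, and the job is handed in when it is done.

Besides the shell and the picture viewer there is one more tool, called after ">>>" as a command line: name --argument value ..., lists and objects as JSON in quotes. move_arm: Moves the arm, as the interface text tells. Its arguments: {"type":"object","properties":{"motion":{"type":"array"},"grip":{"type":"number"},"newtons":{"type":"number"}},"required":["motion"]}

```bash
mkdir -p pics; ls; python3 - <<'E'
from cell import *
import cv2
for n in("top","side"):
    cv2.imwrite(f"pics/{n}0.png",capture(n)); print(camera_model(n))
o=get_obs();print(o)
try: print(grip_depth)
except Exception as e: print(e)
E
```

```text
pics
{'fx': 502.2541713443217, 'fy': 502.2541713443217, 'cx': 275.18781673374383, 'cy': 208.12893451570505, 'dist_coeffs': array([-0.16173928,  0.        ,  0.        ,  0.        ,  0.        ]), 'eye': array([ 379.36608956,  -66.68035092, 1043.79734452]), 'rotation': array([-0.69989053, -0.07031913,  0.04390236,  0.70942304])}
{'fx': 396.26205553138766, 'fy': 396.26205553138766, 'cx': 280.1202491976124, 'cy': 211.00921294673353, 'dist_coeffs': array([-0.09055474,  0.        ,  0.        ,  0.        ,  0.        ]), 'eye': array([ 287.54303523, -570.46432955,  769.18918035]), 'rotation': array([ 0.92019328,  0.32876707, -0.07246016, -0.19976502])}
{'time': 0.1, 'joint_pos': array([ 1.18036947e+00,  3.51182911e-01,  1.65234794e+00,  1.70017515e-05,
        1.13911027e+00, -8.46157093e-02]), 'qd': array([-0.00027293, -0.00263522, -0.00044007, -0.00031248,  0.00044716,
       -0.00071987]), 'effort': array([ 3.51557494e-03, -4.98032928e+01, -2.85703182e+01,  7.01975031e-02,
        2.39362201e-02, -3.16234855e-05]), 'position': array([165.44886121, 524.20227392, 218.15958299]), 'orientation': array([-1.30851035e-04,  1.52313945e-01,  9.88332023e-01, -5.07696825e-04]), 'force': array([-0.08086053, -0.15004728, -0.7036591 ]), 'wrist_torque': array([-0.04549383, -0.00373381, -0.02991863]), 'finger_force': 0.0, 'finger_gap': 1.0024071000108863}
18.8
```

View pics/top0.png

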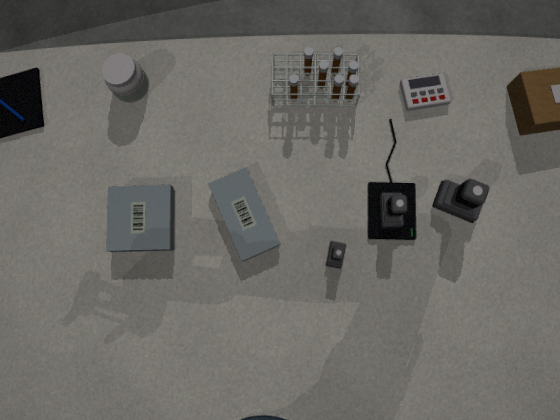

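View pics/side0.png

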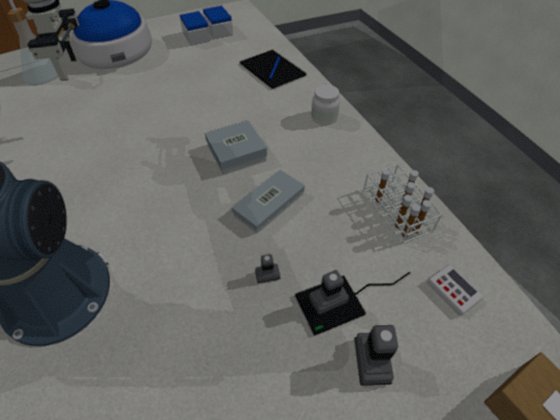

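Both views show three scanners. In the top view there is a small one at (337,254), one on the black pad at (395,207), and a big one at (465,198). The one on the pad is the middle size and stands on the charging pad, so it fits. The square box is at (140,217) with its label at (138,217). The long box is at (244,214). I'll enlarge the pad area and measure.

```bash
cat > h.py <<'E'
from cell import *
import cv2, numpy as np
from scipy.spatial.transform import Rotation as R
def rq(q): return R.from_quat([q[1],q[2],q[3],q[0]])
def cast(n,uv,z):
    m=camera_model(n);K=np.array([[m['fx'],0,m['cx']],[0,m['fy'],m['cy']],[0,0,1]])
    p=cv2.undistortPoints(np.array(uv,float).reshape(-1,1,2),K,m['dist_coeffs'])[:,0]
    d=rq(m['rotation']).apply(np.c_[p[:,0],-p[:,1],-np.ones(len(p))])
    return m['eye']+d*((z-m['eye'][2])/d[:,2])[:,None]
def rect(n,mask,z,off=(0,0)):
    c=max(cv2.findContours(mask.astype(np.uint8),0,1)[0],key=cv2.contourArea)[:,0].astype(float)+off
    P=cast(n,c,z)[:,:2].astype(np.float32)
    (c0,s,a)=cv2.minAreaRect(P)
    if s[0]<s[1]: a+=90; s=s[::-1]
    return np.round(c0,1),np.round(s,1),round((a+90)%180-90,1)  # long-side angle deg in world
E
python3 - <<'E'
from h import *
t=cv2.imread("pics/top0.png");s=cv2.imread("pics/side0.png")
a=cv2.resize(t[160:270,315:505],None,fx=4,fy=4,interpolation=2)[:, :780]
cv2.imwrite("pics/crop.png",a)
g=t.max(2)
def win(u0,u1,v0,v1,f): return f(t[v0:v1,u0:u1].astype(int)),(u0,v0)
m,o=win(360,425,175,245,lambda x:x.max(2)<28); m=cv2.morphologyEx(m.astype(np.uint8),3,np.ones((9,9)));print("pad",rect("top",m,12,o))
# labels
for nm,w,z in(("sq",(120,155,195,240),52),("long",(225,265,190,235),36)):
    m,o=win(*w,lambda x:(x[...,2]-x[...,0]>-3)); m=cv2.morphologyEx(m.astype(np.uint8),3,np.ones((5,5)));print(nm,rect("top",m,z,o))
for nm,w,z in(("sqbox",(95,185,175,260),52),("longbox",(200,290,160,270),36)):
    m,o=win(*w,lambda x:(x[...,0]-x[...,2]>9)); m=cv2.morphologyEx(m.astype(np.uint8),3,np.ones((15,15)));print(nm,rect("top",m,z,o))
print(t[217,115],t[217,138],t[210,395],t[190,375],t[222,385],t[204,398])
E
```

```text
pad (array([ 547.3, -271.2]), array([134.7,  98.2]), -2.3)
sq (array([527.2, 250.4]), array([65. , 29.8]), 1.9)
long (array([535.5,  35.5]), array([64.6, 30.6]), 23.0)
sqbox (array([527.7, 250.2]), array([131.5, 130.4]), 1.8)
longbox (array([535.5,  35.7]), array([171.6,  82.3]), 23.2)
[100  98  92] [86 93 90] [52 52 50] [14  8 11] [41 42 41] [129 127 133]
```

View pics/crop.png

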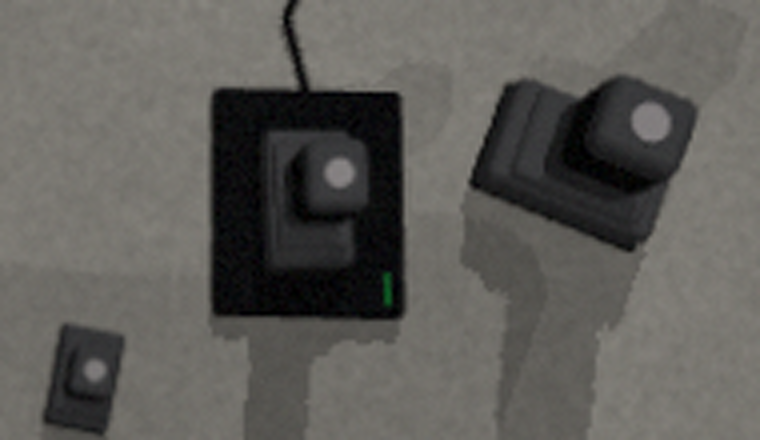

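The crop confirms it. The small scanner is lower left at crop (92,375) and the big one at right (610,150). The middle-sized one stands on the black pad, whose corners run from about (212,90) to (403,318), and its handle-top dot is at (339,173).

```bash
python3 - <<'E'
from h import *
f=lambda L:[(315+(x-1.5)/4,160+(y-1.5)/4) for x,y in L]
P=cast("top",f([(212,90),(401,92),(404,318),(212,316)]),12);print("pad",P.round(0)[:,:2],P.mean(0).round(1))
print("dot",cast("top",f([(339,173)]),112).round(1))
H=cast("top",f([(267,131),(353,131),(353,269),(269,270)]),48);print("head",H.round(0)[:,:2],H.mean(0).round(1))
# side view dot
s=cv2.imread("pics/side0.png")
w=s[268:290,322:348].max(2); m=(w>95).astype(np.uint8);n,l,st,c=cv2.connectedComponentsWithStats(m);print(st[1:],c[1:]+[322,268])
for q in c[1:]: print(cast("side",[q+[322,268]],112).round(1))
t=cv2.imread("pics/top0.png");w=t[195:215,385:412].max(2);m=(w>95).astype(np.uint8);n,l,st,c=cv2.connectedComponentsWithStats(m)
for q,k in zip(c[1:],st[1:]): print(k[4],cast("top",[q+[385,195]],112).round(1))
o=get_obs();print(rq(o['orientation']).as_matrix().round(3))
E
```

```text
pad [[ 600. -224.]
 [ 598. -324.]
 [ 478. -319.]
 [ 481. -219.]] [ 539.3 -271.2   12. ]
dot [[ 537.8 -266.9  112. ]]
head [[ 571. -245.]
 [ 570. -289.]
 [ 500. -285.]
 [ 500. -243.]] [ 535.3 -265.6   48. ]
[[  0   0  26  12 151]
 [  7   6   8   7  45]] [[335.86754967 270.98675497]
 [332.82222222 276.84444444]]
[[ 548.  -260.2  112. ]]
[[ 536.4 -269.   112. ]]
43 [[ 537.6 -267.   112. ]]
[[-0.954  0.301 -0.   ]
 [ 0.301  0.954 -0.001]
 [ 0.    -0.001 -1.   ]]
```

>>> move_arm --motion '[0,0,0,0,0,-0.135,0,0,0,0,0,-0.135,-2,-3.9,0,0,0,0,-2,-3.9,0,0,0,0,-2,-3.9,0,0,0,0,-2,-3.9,0,0,0,0,-2,-3.9,0,0,0,0,-2,-3.9,0,0,0,0,-2,-3.9,0,0,0,0,-2,-3.9,0,0,0,0,-2,-3.9,0,0,0,0,-2,-3.9,0,0,0,0]' --grip 0.25

```text
time: 1.6
position: [351.8, 126.2, 218.6]
orientation: [0.0, 0.018, 1.0, 0.0]
force: [0.3, 0.0, 0.4]
finger_gap: 0.747
finger_force: 0.0
```

>>> move_arm --motion '[-2,-3.9,0,0,0,0,-2,-3.9,0,0,0,0,-2,-3.9,0,0,0,0,-2,-3.9,0,0,0,0,-2,-3.9,0,0,0,0,-2,-3.9,0,0,0,0,-2,-3.9,0,0,0,0,-2,-3.9,0,0,0,0,-2,-3.9,0,0,0,0,-2,-3.9,0,0,0,0,0,0,0,0,0,0,0,0,0,0,0,0]'

```text
time: 3.1
position: [537.0, -268.8, 218.1]
orientation: [-0.001, 0.018, 1.0, 0.0]
force: [-0.2, 0.4, 0.2]
finger_gap: 0.751
finger_force: 0.0
```

```bash
cat > go.py <<'E'
from h import *
import sys
x,y,z,yaw=map(float,sys.argv[1:5])   # target TCP, tool-x heading deg
o=get_obs();M=rq(o['orientation']).as_matrix();hd=np.degrees(np.arctan2(M[1,0],M[0,0]))
a=np.radians(hd);print("t",o['time'],"pos",o['position'].round(1),"heading",hd.round(2),"gap",o['finger_gap'],"ff",o['finger_force'],"tilt",M[2].round(3))
e=(yaw-hd+180)%360-180;h=np.radians(hd+e);X=np.array([np.cos(h),np.sin(h)]);Y=np.array([np.sin(h),-np.cos(h)])
d=np.array([x,y])-o['position'][:2]
print("turn rz",-np.radians(e).round(3),"then shift cm",(d@X/10).round(2),(d@Y/10).round(2),((o['position'][2]-z)/10).round(2))
E
python3 go.py 536.5 -267 65 178; python3 -c "
from h import *
cv2.imwrite('pics/s1.png',cv2.resize(capture('side')[200:400,220:480],None,fx=3,fy=3))"
```

```text
t 3.1 pos [ 537.  -268.8  218.1] heading 177.94 gap 0.7510527116975514 ff 0.0 tilt [ 0.001  0.001 -1.   ]
turn rz -0.001 then shift cm 0.05 0.18 15.31
```

View pics/s1.png

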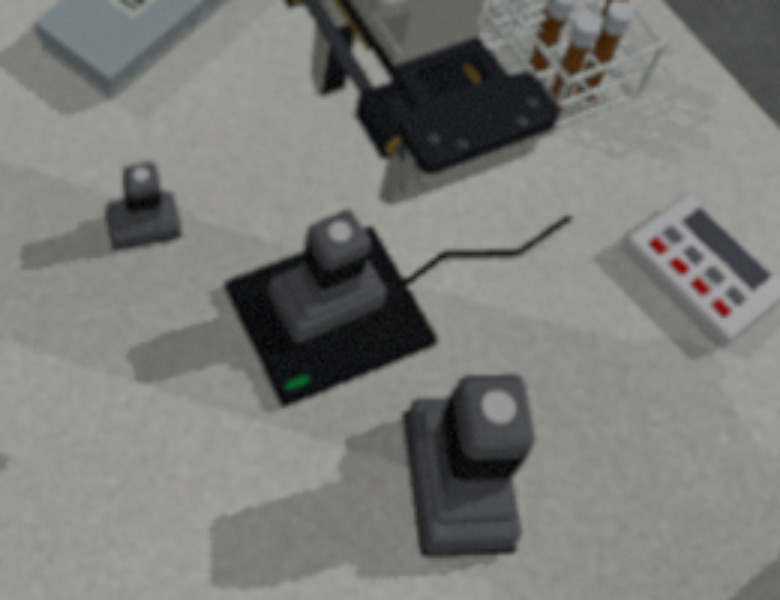

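The open gripper (crop about (450,100)) hangs above the pad. The scanner is undisturbed, with its dot at crop (340,232). I'll descend and grip.

>>> move_arm --motion '[0,0.2,1.5,0,0,0,0,0,2,0,0,0,0,0,2,0,0,0,0,0,2,0,0,0,0,0,2,0,0,0,0,0,1.5,0,0,0,0,0,1.5,0,0,0,0,0,1.4,0,0,0,0,0,1.4,0,0,0,0,0,0,0,0,0,0,0,0,0,0,0]'

```text
time: 4.53
position: [537.7, -267.5, 66.0]
orientation: [0.0, 0.018, 1.0, -0.0]
force: [0.1, 0.3, 0.3]
finger_gap: 0.753
finger_force: 0.0
```

>>> move_arm --motion '[0,0,0,0,0,0,0,0,0,0,0,0,0,0,0,0,0,0,0,0,0,0,0,0,0,0,0,0,0,0,0,0,0,0,0,0,0,0,0,0,0,0,0,0,0,0,0,0]' --grip 1 --newtons 20

```text
time: 5.52
position: [537.4, -267.3, 65.6]
orientation: [0.0, 0.018, 1.0, 0.0]
force: [0.9, 0.6, -0.4]
finger_gap: 0.321
finger_force: 19.8
```

>>> move_arm --motion '[0,0,-0.5,0,0,0,0,0,-1,0,0,0,0,0,-1.5,0,0,0,0,0,-1.5,0,0,0,0,0,-1.5,0,0,0,0,0,-1.5,0,0,0,0,0,-1.5,0,0,0,0,0,-1,0,0,0,0,0,0,0,0,0,0,0,0,0,0,0]'

```text
time: 6.78
position: [537.2, -267.2, 165.1]
orientation: [-0.0, 0.018, 1.0, 0.0]
force: [-0.5, 0.5, -2.4]
finger_gap: 0.325
finger_force: 19.8
```

```bash
python3 go.py 527.5 250.3 165 181.9
```

```text
t 6.775 pos [ 537.2 -267.2  165.1] heading 177.95 gap 0.32508375662401523 ff 19.79532390832901 tilt [ 0.001  0.    -1.   ]
turn rz -0.069 then shift cm -0.75 51.75 0.01
```

>>> move_arm --motion '[0,0,0,0,0,-0.069,-0.75,1.5,0,0,0,0,0,2.75,0,0,0,0,0,3.5,0,0,0,0,0,3.5,0,0,0,0,0,3.5,0,0,0,0,0,3.5,0,0,0,0,0,3.5,0,0,0,0,0,3.5,0,0,0,0,0,3.5,0,0,0,0,0,3.5,0,0,0,0,0,3.5,0,0,0,0]'

```text
time: 8.28
position: [532.6, 92.3, 165.4]
orientation: [-0.0, -0.016, 1.0, 0.0]
force: [1.3, 0.7, -1.9]
finger_gap: 0.326
finger_force: 19.8
```

>>> move_arm --motion '[0,3.5,0,0,0,0,0,3.5,0,0,0,0,0,3,0,0,0,0,0,2.5,0,0,0,0,0,2,0,0,0,0,0,1,0,0,0,0,0,0.5,0,0,0,0,0,0,0,0,0,0,0,0,0,0,0,0]'

```text
time: 9.4
position: [527.9, 249.6, 165.7]
orientation: [-0.0, -0.016, 1.0, -0.0]
force: [0.2, 0.4, -2.4]
finger_gap: 0.319
finger_force: 19.8
```

```bash
python3 go.py 527.5 250.3 165 181.9; python3 -c "
from h import *
cv2.imwrite('pics/s2.png',cv2.resize(capture('side')[40:240,150:350],None,fx=3,fy=3))"
```

```text
t 9.4 pos [527.9 249.6 165.7] heading -178.14 gap 0.318957986168632 ff 19.79538470506668 tilt [ 0. -0. -1.]
turn rz -0.001 then shift cm 0.03 0.07 0.07
```

View pics/s2.png

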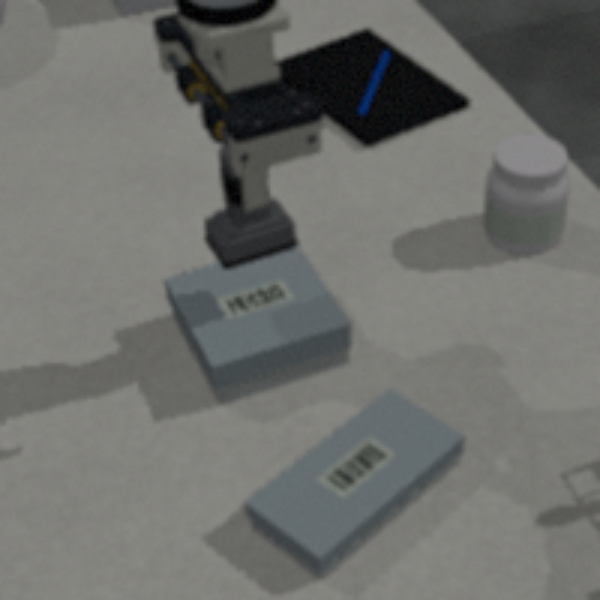

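The scanner hangs upright over the square box, with its head at crop (250,235) and the label at (255,298), and their long sides are parallel. I'll hold for over 2 s, then go back.

>>> move_arm --motion '[0,0,0,0,0,0,0,0,0,0,0,0,0,0,0,0,0,0,0,0,0,0,0,0,0,0,0,0,0,0,0,0,0,0,0,0,0,0,0,0,0,0,0,0,0,0,0,0,0,0,0,0,0,0,0,0,0,0,0,0]'

```text
time: 10.7
position: [527.8, 250.1, 165.6]
orientation: [-0.0, -0.017, 1.0, -0.0]
force: [0.3, 0.2, -1.4]
finger_gap: 0.327
finger_force: 19.8
```

>>> move_arm --motion '[0,0,0,0,0,0,0,0,0,0,0,0,0,0,0,0,0,0,0,0,0,0,0,0,0,0,0,0,0,0,0,0,0,0,0,0,0,0,0,0,0,0,0,0,0,0,0,0,0,0,0,0,0,0,0,0,0,0,0,0]'

```text
time: 11.95
position: [527.8, 250.1, 165.6]
orientation: [0.0, -0.017, 1.0, -0.0]
force: [-0.6, -0.3, -2.0]
finger_gap: 0.32
finger_force: 19.8
```

```bash
python3 go.py 539.5 -270.5 66 178
```

```text
t 11.95 pos [527.8 250.1 165.6] heading -178.1 gap 0.3204728250294985 ff 19.79540079832077 tilt [-0. -0. -1.]
turn rz 0.068 then shift cm -2.99 -51.99 9.96
```

>>> move_arm --motion '[0,0,0,0,0,0.068,0,-1.5,0,0,0,0,0,-2.75,0,0,0,0,0,-3.5,0,0,0,0,0,-3.5,0,0,0,0,0,-3.5,0,0,0,0,-0.5,-3.5,0,0,0,0,-0.5,-3.5,0,0,0,0,-0.5,-3.5,0,0,0,0,-0.5,-3.5,0,0,0,0,-0.5,-3.5,0,0,0,0,-0.5,-3.5,0,0,0,0]'

```text
time: 13.45
position: [544.8, -110.1, 165.7]
orientation: [0.0, 0.017, 1.0, -0.0]
force: [-0.0, -0.6, -2.2]
finger_gap: 0.325
finger_force: 19.8
```

>>> move_arm --motion '[0,-3.5,0,0,0,0,0,-3.5,0,0,0,0,0,-3,0,0,0,0,0,-2.5,0,0,0,0,0,-2,0,0,0,0,0,-1,0,0,0,0,0,-0.75,0,0,0,0,0,0,0,0,0,0,0,0,0,0,0,0]'

```text
time: 14.58
position: [539.7, -270.1, 165.6]
orientation: [-0.0, 0.017, 1.0, 0.0]
force: [-0.1, 0.8, -1.7]
finger_gap: 0.324
finger_force: 19.8
```

```bash
python3 go.py 539.5 -270.5 66 178
```

```text
t 14.575 pos [ 539.7 -270.1  165.6] heading 178.04 gap 0.32372148751257157 ff 19.79543834924698 tilt [ 0.  0. -1.]
turn rz 0.001 then shift cm 0.02 -0.04 9.96
```

>>> move_arm --motion '[0,0,1,0,0,0,0,0,1.5,0,0,0,0,0,1.5,0,0,0,0,0,1.5,0,0,0,0,0,1.5,0,0,0,0,0,1,0,0,0,0,0,0.8,0,0,0,0,0,0.5,0,0,0,0,0,0.4,0,0,0,0,0,0.2,0,0,0,0,0,0,0,0,0,0,0,0,0,0,0]'

```text
time: 16.08
position: [539.8, -270.7, 66.9]
orientation: [0.0, 0.017, 1.0, -0.0]
force: [-0.4, 0.5, -1.3]
finger_gap: 0.324
finger_force: 19.8
```

>>> move_arm --motion '[0,0,0.1,0,0,0,0,0,0.03,0,0,0,0,0,0,0,0,0,0,0,0,0,0,0]'

```text
time: 16.58
position: [539.8, -270.6, 65.6]
orientation: [0.0, 0.017, 1.0, -0.0]
force: [-1.0, -0.2, 3.5]
finger_gap: 0.32
finger_force: 19.8
```

Contact is felt: the vertical force rose from about −2 N to +3.5 N. I'll release and withdraw.

>>> move_arm --motion '[0,0,0,0,0,0,0,0,0,0,0,0,0,0,0,0,0,0,0,0,0,0,0,0,0,0,0,0,0,0,0,0,0,0,0,0]' --grip 0.3

```text
time: 17.32
position: [539.7, -270.6, 65.3]
orientation: [-0.0, 0.017, 1.0, 0.0]
force: [0.4, 0.2, -0.4]
finger_gap: 0.697
finger_force: 0.0
```

>>> move_arm --motion '[0,0,-0.5,0,0,0,0,0,-1.5,0,0,0,0,0,-2,0,0,0,0,0,-2,0,0,0,0,0,-2.5,0,0,0,0,0,-2.5,0,0,0,0,0,-2,0,0,0,0,0,-2,0,0,0,0,0,-1,0,0,0,0,0,0,0,0,0,0,0,0,0,0,0,0,0,0,0,0,0]'

```text
time: 18.82
position: [539.4, -270.5, 224.6]
orientation: [-0.001, 0.017, 1.0, 0.0]
force: [0.1, -0.4, -0.7]
finger_gap: 0.701
finger_force: 0.0
```

```bash
python3 go.py 539.5 -270.5 66 178; python3 -c "
from h import *
s=capture('side');cv2.imwrite('pics/s3.png',cv2.resize(s[100:400,180:440],None,fx=2,fy=2))
w=s[262:290,315:350].max(2); m=(w>95).astype(np.uint8);n,l,st,c=cv2.connectedComponentsWithStats(m)
for q,k in zip(c[1:],st[1:]): print(k[4],cast('side',[q+[315,262]],112).round(1))"
```

```text
t 18.825 pos [ 539.4 -270.5  224.6] heading 178.01 gap 0.7014692499626721 ff 0.0 tilt [ 0.001  0.001 -1.   ]
turn rz 0.0 then shift cm -0.01 -0.0 15.86
558 [[ 539.7 -254.5  112. ]]
52 [[ 538.9 -272.5  112. ]]
```

View pics/s3.png

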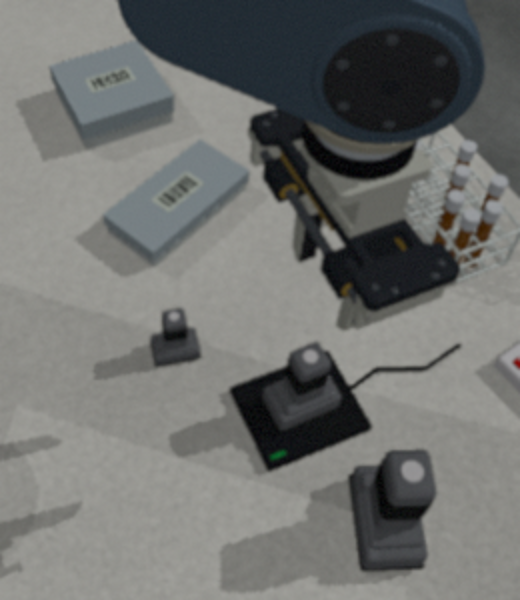

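The scanner stands upright in the middle of the pad. Its dot is at crop (310,357), which works out to about (539,−272) mm. The gripper is clear and both boxes are where they began, so I'm handing in.

```bash
python3 -c "
from cell import *
print(hand_in())"
```

```text
the job is handed in; nothing more can be done
None
```

I held the middle-sized scanner about 6 cm above the square box's label for over 2 s, stood it back on the middle of its pad, released it and handed in the job; no verdict came back.

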